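Secure a tube rack on the shaker deck with a push-and-turn T-slot stud

TASK

Secure the front tube rack on the shaker deck: take the tall T-head stud from the holder block, drop its head into the front slot on the open side of the rack, and slide it along so that its sleeve pushes the rack against the lane stop until the stop's spring pad is about half compressed. Holding it there, press the stud down against its own spring, give it a quarter turn and let go, so that it locks and the rack stays gripped between stud and pad. Push and press gently all the way, and leave the other things alone.

Things in the scene. Friction and masses are not known exactly. Their poses are not given: they have to be found in the camera images.
- shaker: Orbital shaker, off, fixed: white housing, grey metal deck 190 (its x) by 300 mm (its y). Origin on the worktop below the deck's centre; deck top 80 mm above it. Two T-slots run along its y, full length, centred at x = -46 (front slot, nearest the robot) and +46 mm (rear). The rear lane holds a second rack already secured with an identical stud (fixed): it shows the finished state.
- front_slot (a point): Point on the centre line of the front slot, at deck top, 105 mm to the -y side of the deck's centre, where the slot is free to drop a stud in; axes as the shaker. Slot mouth 13 mm wide between lips 6 mm thick; below them a channel 31 mm wide and 12 mm deep.
- stop_zone (a point): Fixed point of the shaker (its axes) on the front slot's centre line at deck top, y = +110 mm: middle of the range, y = 90 to 130 mm, where the face of the front lane stop's pad may stand; the stop is adjustable, its place not measured: find it by feel or eye. Pad 46 x 30 mm, faces -y, 5 mm spring travel: 1.3 N at once, 9.6 N half compressed, 17.8 N at the end.
- rack: Loose blue tube rack with capped tubes standing over the front slot: 52 (x) by 125 (y) mm, end walls 44 mm high, tubes to 51 mm; about 0.14 to 0.23 kg. Origin centre of underside, y along the slot within about 4 degrees, end faces at y = +-62.5 mm; at the start 6 to 60 mm short of the stop pad at its +y end. Only its -y end is open to the stud. A push of about 8 N squares it up on the pad.
- holder: White plastic block 60 x 150 x 30 mm high, fixed on the worktop, with two oblong pockets (32 mm along its x, 13 mm along its y, 18 mm deep) at y = -45 and +45 mm in which the two studs stand, their own y along the holder's x. Origin centre of underside.
- stud: The tall T-head stud, 0.145 kg, in either pocket of the holder. Origin on its upright axis at the underside of the sleeve (spring relaxed). Above it a black rubber sleeve of 30 mm diameter, 0 to 46 mm, which spins freely and slides on the steel stem against a spring. The head fits the slot either way round (half turn); it drops in with the handle across the slot.
- stud_handle (a point): Centre of the tall stud's black bar handle, on the axis 77 mm above the stud's origin; axes as the stud. Bar 40 mm along x, 12 mm thick along y, z = 62 to 92 mm from the stud's origin; grip it across the 12 mm. Handle across the slot: head can enter and slide; handle along the slot: locked.
- stud_head (a point): Centre of the tall stud's steel hammer head, 6 mm below the stud's origin, axes as the stud: 28 mm along y, 10.8 mm along x, 6 mm thick, under a 9 mm neck. Below the lips it turns freely, either way and without a stop; a quarter turn puts it squarely under both lips.
- stud_sleeve (a joint): Spring travel of the sleeve up the stem, m. 0 (7.2 N): sleeve resting on the deck, head keyed between the lips, slides but cannot turn. Stud pressed down over 0.003 (12.6 N): head below the lips, free to turn; 0.005 (16.2 N) is comfortable; 0.007 (19.8 N) is the end. Let go after a quarter turn, the spring clamps the head up under the lips at about 0.003.
- short_stud: A shorter stud of the same kind (sleeve 24 mm high, handle top 68 mm above the sleeve's underside, its origin), in the other pocket of the holder. Not needed: leave alone.
- timer: White bench timer 48 x 58 x 16 mm, behind the holder. Leave alone.
- slide_box: Blue slide box 73 x 98 x 33 mm, at the right. Leave alone.
There are look-alikes about, which are no part of the job. What is shaped like the rack but purple is not meant.

How it is judged:
On the way, in this order (a step that is already met when the one before it is completed fails the run):
1. the tall stud's head is dropped into the front slot, handle across the slot (x of stud in the frame of shaker between -0.05 and -0.042 m and y of stud in the frame of shaker between -0.135 and 0.02 m and z of stud in the frame of shaker below 0.085 m and angle between the y axis of stud and the y axis of shaker, either way round below 0.25 rad), for 0.2 s.
2. the stud, not yet turned, presses the rack against the lane stop's spring pad (contact force between stud and rack above 4 N and z of stud in the frame of shaker below 0.085 m and angle between the y axis of stud and the y axis of shaker, either way round below 0.3 rad), for 0.2 s.
At the end, for the whole second after the job is handed in: Tall stud upright (4 deg) in the front slot, within 12 deg of a quarter turn, clamped by its spring (sleeve pushed up 1.8 to 4.5 mm); rack flat and square (3.4 deg), gripped between stud and stop pad with 3 to 14 N; all released and at rest (x of stud in the frame of shaker between -0.05 and -0.042 m and y of stud in the frame of shaker between -0.135 and 0.02 m and angle between the y axis of stud and the y axis of shaker, either way round above 1.35 rad and value of joint stud_sleeve between 0.0018 and 0.0045 m and angle between stud's own z axis and vertical below 0.07 rad and contact force between stud and rack between 3 and 14 N and angle between the y axis of rack and the y axis of shaker, either way round below 0.06 rad and angle between rack's own z axis and vertical below 0.03 rad and linear speed of each of stud, rack below 0.01 m/s); the robot touches nothing.
It fails at once if the rack is pushed with more than 20 N (contact force between stud and rack above 20 N).
It fails at once if the stud is pressed or wrenched against the shaker with more than 40 N (contact force between stud and shaker above 40 N).
It fails at once if the rack is handled by the robot itself with force (contact force between the arm and rack above 10 N).
It fails at once if the rack is tipped (angle between rack's own z axis and vertical above 0.25 rad).
It fails at once if another thing is disturbed (distance of short_stud from where it was at the start of the episode above 0.012 m or distance of any of timer, slide_box from where it was at the start of the episode above 0.015 m).
It also fails if it takes over 56 s, if anything falls off the work surface, if the arm or the gripper's body presses on something with over 40 N, if the wrist force passes 120 N, or if a joint passes its speed limit or range.

ROBOT

A 7-joint arm with a two-finger parallel gripper is mounted at the origin on a cart in front of the work surface, level with it; the furniture and walls round the work are solid. World frame = base frame: x ahead of the robot, y to its left, z up, the work surface at z = 0. Lengths are in m, angles in rad, forces in N, time in s.
With the tool pointing down it reaches from about 0.4 to 0.85 m from the base axis. Payload 4.5 kg.
Tool frame: the origin (TCP) lies midway between the tips of the shut fingers; the grasp point (between the pads) lies 19 mm behind it; z points along the fingers, y is the line along which they close (so a half turn about z gives the same grasp; the last joint's range is limited). The gripper opens to 88 mm and grips with 3 to 60 N. Pads are 18 mm wide; open, the fingers measure 123 mm over their backs; the gripper's body (75 mm by 187 mm) begins 45 mm behind the grasp point.
Start: joints at [-1.144, 0.689, -0.195, 1.565, 0.157, 0.902, -0.215], TCP at [0.239, 0.577, 0.239] pointing down, gripper open.
Joint ranges: [-3.01, 3.01], [-0.46, 2.08], [-1.47, 1.51], [0.13, 2.56], [-1, 4.14], [0.04, 2.09], [-2.66, 2.66]. Speed limits (rad/s): [2.57, 2.57, 3.14, 3.14, 3.14, 3.14, 3.14].

INTERFACE

Orientations are given as a rotation vector (axis times angle).
In Python, from station import state, capture, camera_info, sign_off, look_for, masks_of, spot_point gives the robot as it stands.
- The arm moves only by the shell command python3 -m handwheel 'ROWS'. ROWS is JSON, a list of rows, each a list of 7 numbers: the shift along the tool's x, y, z in cm, then the turn, a rotation vector about the tool's x, y, z in rad, then the finger opening in cm, from 0 to 8.81. A call has exactly 8 rows; each row is the pose to reach, as a shift and turn from the pose commanded when the call began, along the tool's axes at that moment; what a row does not reach only later rows make up. A row lasts 1/8 s, in which the tool goes at most 62.5 mm and 10.7 degrees, less where a joint would pass 70% of its speed; a pose out of reach is approached as far as the arm can. A call with a gripper value outside its range is refused whole. The fingers move at their own pace and stop on an object; the grip force is fixed at half the most. Time passes only in rows, so rows that repeat a pose let the fingers close, or fill a call up. It gives the time, the measured TCP pose, the force, the opening and the grip force at its end, in the units of the state.
- state(): the state, without advancing time (a new reading comes with each control period).
- capture(name): name is "side" or "top" or "wrist"; returns the picture (420x560x3 uint8, blue, green, red); there is no depth.
- camera_info(name): a dict with "fx", "fy", "cx", "cy" (pixels), "rvec" (rotation vector, rad) and "tvec" (3), from world to camera coordinates, as OpenCV has them; the wrist camera has in their place "mount" (4x4, takes a point from camera to tool coordinates, whose origin is the TCP and whose axes are the flange's). Camera axes: x right, y down, z forward; pixel columns grow to the right and rows downward; lengths in m; the calibration is good to about 2 mm. The wrist camera is an equidistant fisheye: a pixel r from the principal point sees the ray r / f radians off the axis. A picture is of the moment at which its call begins: read the wrist's pose just before it. camera_info takes no time and is no camera call.
- sign_off(): hands the job in; it is judged then, once.
Trained networks look in the newest picture that a camera, given by its name, has taken for a name from the list of things; names that differ only in an ending like _2 or _b are one class to them, and where a whole thing is asked for, a point or a joint stands for the part that bears it (a point fixed in the world has none). Each returns a list of dicts, best first, with "conf" (0 to 1); they miss things now and then, are a little off and sometimes report something else, mostly with a low value. They report only what shows in the picture. A call takes as long as a camera call. They do not tell look-alikes from the thing itself.
- look_for(thing, camera): "box" ([left, top, right, bottom] in pixels, round what is visible of it).
- masks_of(thing, camera): "mask" (420x560 bool, what is visible of it) and "box" ([left, top, right, bottom] in pixels, round what is visible of it).
- spot_point(thing, camera): "location" ([column, row] in pixels: a listed point, or the origin of a listed thing).
The state is a dict: "t": time; "qpos": joint angles; "joint_velocities": joint speeds; "joint_efforts": joint torques, N m; "tcp_pos": TCP position; "tcp_rot": TCP orientation; "force": force on the tool from outside, world axes, zero at the start; "torque": the same for the moment, N m; "width": finger opening in m; "grip_force": force on a finger pad.
Only numpy, scipy, OpenCV 4.12 (cv2) and the standard library are available. Lean on these libraries where they do the work, as an engineer would, in place of code of your own. Each camera call takes 0.05 s, during which the arm holds its last target. There are 200 camera calls.

## Working session

There is one attempt and no reset: what is moved stays moved. The work goes in short steps, Python scripts to look and compute and a shell command to move; the robot and the scene stay as the last step left them, time stands still between calls to the robot, and variables do not carry over. Pictures are saved under pics/ and viewed, at most 10 in all, crops included, and the job is handed in when it is done.

```bash
mkdir -p pics; cat > h.py <<'E'
import numpy as np, cv2
from scipy.spatial.transform import Rotation as R
from station import state, capture, camera_info, sign_off, look_for, masks_of, spot_point
def ray(cam, px, st=None):
    i=camera_info(cam); u=np.array([(px[0]-i['cx'])/i['fx'],(px[1]-i['cy'])/i['fy']])
    if cam=='wrist':
        st=st or state(); T=np.array(i['mount']); r=np.linalg.norm(u)
        d=np.array([*(np.sin(r)*u/max(r,1e-9)),np.cos(r)])
        W=R.from_rotvec(st['tcp_rot']).as_matrix()
        return np.array(st['tcp_pos'])+W@T[:3,3], W@T[:3,:3]@d
    M=R.from_rotvec(np.ravel(i['rvec'])).as_matrix(); t=np.ravel(i['tvec'])
    d=M.T@np.array([*u,1]); return -M.T@t, d/np.linalg.norm(d)
def meet(rays):
    A=0;b=0
    for o,d in rays:
        P=np.eye(3)-np.outer(d,d); A=A+P; b=b+P@o
    x=np.linalg.solve(A,b); return x,[float(np.linalg.norm((np.eye(3)-np.outer(d,d))@(x-o))) for o,d in rays]
def atz(r,z):
    o,d=r; return o+d*(z-o[2])/d[2]
def proj(cam,p):
    i=camera_info(cam); M=R.from_rotvec(np.ravel(i['rvec'])).as_matrix(); q=M@np.array(p)+np.ravel(i['tvec'])
    return np.array([i['fx']*q[0]/q[2]+i['cx'],i['fy']*q[1]/q[2]+i['cy']])
E
python3 - <<'E'
from h import *
np.set_printoptions(precision=4,suppress=True)
s=state();print(s['tcp_pos'],s['tcp_rot'],s['force'])
ims={}
for c in ['side','top','wrist']:
    ims[c]=capture(c); 
    cv2.imwrite(f'pics/{c}0.png',ims[c])
    i=camera_info(c);print(c,{k:np.round(np.array(v),3).tolist() for k,v in i.items()})
    for t in ['stud_handle','stud','stud_head','short_stud','holder','front_slot','stop_zone','rack','shaker','timer','slide_box']:
        print(t,[(np.round(r['location'],1).tolist(),round(r['conf'],2)) for r in spot_point(t,c)][:4])
cv2.imwrite('pics/st0.png',cv2.resize(np.hstack([ims['side'],ims['top']]),(800,300)))
E
```

```text
[0.2391 0.5768 0.2379] [-0.613  -3.081   0.0028] [ 0.5953  0.4191 -0.0678]
side {'fx': 409.613, 'fy': 409.613, 'cx': 280.58, 'cy': 214.328, 'rvec': [1.097, 2.587, -0.798], 'tvec': [0.426, -0.201, 1.461]}
stud_handle [([241.3, 160.9], 0.49)]
stud [([239.6, 173.0], 0.73)]
stud_head [([246.0, 174.3], 0.49)]
short_stud [([259.1, 188.6], 0.55), ([371.6, 257.5], 0.52)]
holder [([253.3, 190.5], 0.74), ([241.9, 169.5], 0.46)]
front_slot [([340.6, 241.0], 0.83)]
stop_zone [([404.6, 282.5], 0.8)]
rack [([373.3, 258.2], 0.69), ([297.2, 222.9], 0.59)]
shaker [([359.8, 281.2], 0.61)]
timer [([238.9, 204.7], 0.7), ([245.9, 174.3], 0.58)]
slide_box [([196.4, 152.6], 0.74), ([236.5, 204.0], 0.25)]
top {'fx': 537.405, 'fy': 537.405, 'cx': 271.498, 'cy': 221.268, 'rvec': [1.994, -1.772, 0.502], 'tvec': [-0.173, 0.466, 1.72]}
stud_handle [([333.3, 238.9], 0.52)]
stud [([331.6, 247.9], 0.66), ([187.3, 231.4], 0.4)]
stud_head [([333.1, 250.4], 0.53), ([305.8, 247.4], 0.42)]
short_stud [([189.1, 231.2], 0.74), ([304.6, 244.8], 0.47)]
holder [([319.3, 250.8], 0.58)]
front_slot [([214.3, 229.0], 0.95)]
stop_zone [([157.7, 229.7], 0.84), ([181.3, 232.6], 0.57)]
rack [([181.3, 233.0], 0.95), ([258.2, 249.2], 0.9)]
shaker [([189.6, 232.1], 0.8), ([331.8, 239.5], 0.21)]
timer [([314.6, 231.3], 0.56)]
slide_box [([392.2, 254.0], 0.78), ([211.0, 232.1], 0.55), ([330.7, 242.2], 0.31)]
wrist {'fx': 325.192, 'fy': 325.192, 'cx': 282.172, 'cy': 205.768, 'mount': [[-0.001, -0.949, -0.316, 0.082], [1.0, -0.0, -0.001, -0.0], [0.001, -0.316, 0.949, -0.146], [0.0, 0.0, 0.0, 1.0]]}
stud_handle []
stud []
stud_head [([153.3, 375.3], 0.4)]
short_stud []
holder []
front_slot []
stop_zone [([152.5, 377.6], 0.9)]
rack []
shaker [([143.8, 376.2], 0.84)]
timer []
slide_box [([140.5, 375.1], 0.29)]
```

```bash
python3 - <<'E'
from h import *
np.set_printoptions(precision=4,suppress=True)
print(state()['t'])
S=cv2.imread('pics/side0.png');T=cv2.imread('pics/top0.png')
a=cv2.resize(S[120:330,170:450],(800,600),interpolation=cv2.INTER_CUBIC)
cv2.imwrite('pics/sc.png',a)
b=cv2.resize(T[170:320,130:430],(800,400),interpolation=cv2.INTER_CUBIC)
cv2.imwrite('pics/tc.png',b)
P={'handle':((241.3,160.9),(333.3,238.9)),'stud':((239.6,173),(331.6,247.9)),'short':((259.1,188.6),(304.6,244.8)),'front':((340.6,241),(214.3,229)),'stop':((404.6,282.5),(157.7,229.7)),'rack':((373.3,258.2),(181.3,233)),'shaker':((359.8,281.2),(189.6,232.1)),'holder':((253.3,190.5),(319.3,250.8)),'timer':((238.9,204.7),(314.6,231.3)),'box':((196.4,152.6),(392.2,254)),'rack2?':((297.2,222.9),(258.2,249.2))}
for k,(p,q) in P.items(): print(k,*meet([ray('side',p),ray('top',q)]))
E
```

```text
1.8
handle [ 0.4559 -0.3317  0.0997] [0.0032211431032183146, 0.003221143103218228]
stud [ 0.4603 -0.3359  0.0356] [0.0024898385158505037, 0.002489838515850668]
short [ 0.4614 -0.2398  0.0368] [0.0027539540042053343, 0.002753954004205407]
front [0.4579 0.0875 0.0851] [0.003449388741546684, 0.0034493887415467917]
stop [0.436  0.2907 0.0783] [0.005724313477251437, 0.005724313477251656]
rack [0.4331 0.1944 0.0818] [0.0037198546349783953, 0.0037198546349782972]
shaker [0.4816 0.1915 0.0063] [0.002457869980121774, 0.0024578699801216797]
holder [ 0.4618 -0.2856 -0.0082] [0.0079211609849012, 0.007921160984901142]
timer [ 0.5389 -0.2661  0.0024] [0.0031601604299090064, 0.0031601604299091113]
box [ 0.4831 -0.5542 -0.0082] [0.0006526854617071384, 0.0006526854617070382]
rack2? [ 0.4502 -0.0752 -0.0076] [0.005129010594552018, 0.005129010594552004]
```

View pics/sc.png

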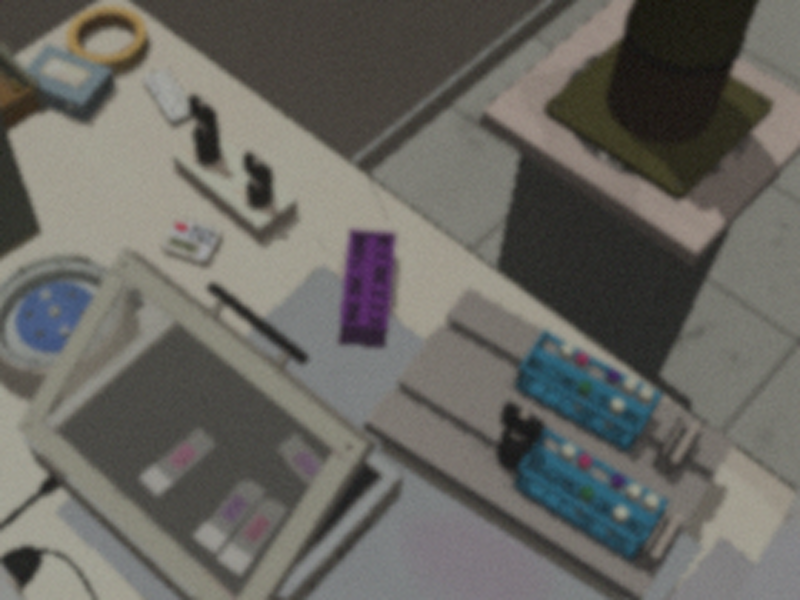

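View pics/tc.png

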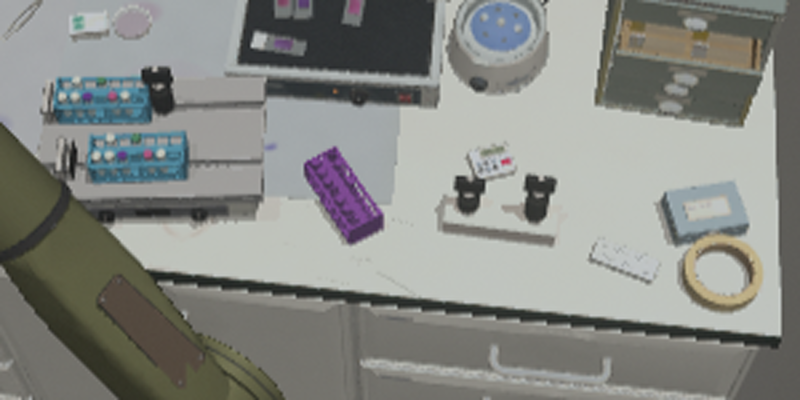

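The tall stud stands in the right pocket (side ≈(241,161), top ≈(333,239)). The short stud is at top ≈(305,245), the front rack at top ≈(181,233), and the purple look-alike at top ≈(258,240). I'm moving the wrist camera over the shaker.

```bash
python3 -m handwheel '[[-4,-4,-2,0,0,-0.05,8],[-9,-9,-4,0,0,-0.1,8],[-14,-14,-6,0,0,-0.15,8],[-19,-19,-8,0,0,-0.2,8],[-24,-24,-9,0,0,-0.26,8],[-29,-29,-9,0,0,-0.32,8],[-33,-33,-9,0,0,-0.39,8],[-34.7,-33.9,-9,0,0,-0.39,8]]'
python3 - <<'E'
from h import *
s=state();print(s['qpos'],s['tcp_pos'],s['tcp_rot'])
im=capture('wrist');cv2.imwrite('pics/w1.png',im)
for t in ['front_slot','stop_zone','rack','shaker','stud_handle','holder']:
    for r in spot_point(t,'wrist')[:3]:
        rr=ray('wrist',r['location'],s); z={'shaker':0,'stud_handle':.089,'holder':0}.get(t,.08)
        print(t,np.round(r['location'],1),round(r['conf'],2),np.round(atz(rr,z),4))
E
```

```text
t: 2.8
tcp_pos: [0.4306, 0.1295, 0.3292]
tcp_rot: [0.003, 3.141, 0.001]
force: [0.7, -0.2, 0.5]
width: 0.08
grip_force: 0.0
[-0.16399925  0.34615624 -0.32197133  1.93300198  0.13956961  0.88260654
  1.01180546] [0.43055223 0.12949918 0.32923478] [3.23473497e-03 3.14055377e+00 6.63742876e-04]
front_slot [245.3 189.6] 0.89 [0.4585 0.0819 0.08  ]
stop_zone [409.9 168.3] 0.82 [0.4292 0.295  0.08  ]
rack [333.4 171.5] 0.81 [0.4352 0.1927 0.08  ]
rack [155.9 175.1] 0.61 [ 0.4374 -0.0367  0.08  ]
holder [ 55.7 179.9] 0.58 [ 0.4568 -0.2781  0.    ]
holder [ 30.3 181.6] 0.52 [ 0.4574 -0.3475 -0.    ]
```

View pics/w1.png

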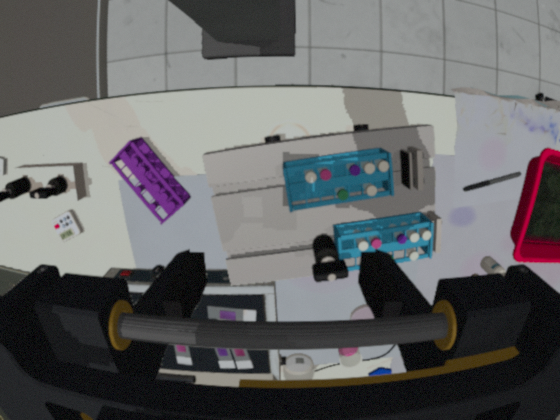

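The view shows the slot near (215–285, 190), the front rack at (285–395, 150–210) and the pad of the front stop at (405, 168). The tall stud is at the far left (15, 187). Next I fit the deck edges and go low over the slot's free end.

```bash
python3 - <<'E'
from h import *
s=state()
for n,p in dict(c1=(205,154),c2=(434,126),c3=(232,284),pad=(403,168),rk1=(284,158),rk2=(389,150),rk3=(292,210),rk4=(394,198)).items():
    print(n,np.round(atz(ray('wrist',p,s),.124 if n[0]=='r' else .1 if n=='pad' else .08),4))
E
python3 -m handwheel '[[0,-1,2,0,0,0,8],[0,-2,4,0,0,0,8],[0,-3,6,0,0,0,8],[0,-4,8,0,0,0,8],[0,-4,10,0,0,0,8],[0,-4,11,0,0,0,8],[0,-4,11,0,0,0,8],[0,-4,11,0,0,0,8]]'
python3 - <<'E'
from h import *
s=state();print(s['qpos'],s['tcp_pos'],s['tcp_rot'])
im=capture('wrist');cv2.imwrite('pics/w2.png',im)
for t in ['front_slot','stop_zone']:
    for r in spot_point(t,'wrist')[:2]:
        print(t,np.round(r['location'],1),round(r['conf'],2),np.round(atz(ray('wrist',r['location'],s),.08),4))
E
```

```text
c1 [0.4105 0.0363 0.08  ]
c2 [0.3697 0.329  0.08  ]
c3 [0.5965 0.0606 0.08  ]
pad [0.423  0.2809 0.1   ]
rk1 [0.409  0.1344 0.124 ]
rk2 [0.3979 0.2524 0.124 ]
rk3 [0.469  0.1436 0.124 ]
rk4 [0.4543 0.2636 0.124 ]
t: 4.15
tcp_pos: [0.4302, 0.0921, 0.2192]
tcp_rot: [0.003, 3.141, 0.001]
force: [-0.8, 0.4, -0.6]
width: 0.0802
grip_force: 0.0
[-0.14030269  0.49644996 -0.26160179  2.12053134  0.23754511  0.55036785
  0.99427323] [0.43024465 0.0921327  0.21924909] [2.60242503e-03 3.14050912e+00 8.59389819e-04]
front_slot [266.5 219.1] 0.85 [0.4563 0.0765 0.08  ]
stop_zone [476.7 190.9] 0.94 [0.4275 0.2925 0.08  ]
```

View pics/w2.png

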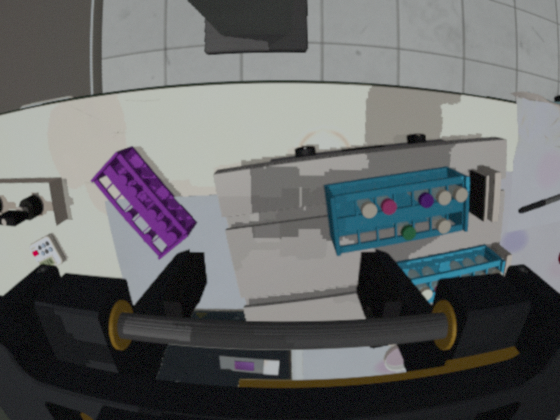

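```bash
python3 - <<'E'
from h import *
im=cv2.imread('pics/w2.png')
cv2.imwrite('pics/w2c.png',cv2.resize(im[160:310,210:410],(800,600),interpolation=cv2.INTER_CUBIC))
g=cv2.cvtColor(im,6).astype(int)
for c in (240,260,280,300,316): print(c,[(r,int(g[r,c-1:c+2].mean())) for r in range(205,240)])
E
```

```text
240 [(205, 149), (206, 148), (207, 148), (208, 148), (209, 148), (210, 148), (211, 148), (212, 147), (213, 148), (214, 148), (215, 148), (216, 149), (217, 148), (218, 148), (219, 149), (220, 147), (221, 142), (222, 119), (223, 103), (224, 100), (225, 95), (226, 84), (227, 87), (228, 123), (229, 142), (230, 148), (231, 147), (232, 145), (233, 146), (234, 147), (235, 147), (236, 146), (237, 147), (238, 147), (239, 146)]
260 [(205, 99), (206, 100), (207, 98), (208, 100), (209, 100), (210, 99), (211, 99), (212, 103), (213, 110), (214, 113), (215, 114), (216, 114), (217, 114), (218, 114), (219, 114), (220, 111), (221, 106), (222, 100), (223, 88), (224, 75), (225, 82), (226, 100), (227, 107), (228, 109), (229, 108), (230, 109), (231, 107), (232, 110), (233, 108), (234, 109), (235, 108), (236, 109), (237, 119), (238, 144), (239, 154)]
280 [(205, 99), (206, 100), (207, 101), (208, 98), (209, 95), (210, 97), (211, 101), (212, 101), (213, 102), (214, 102), (215, 102), (216, 101), (217, 102), (218, 100), (219, 100), (220, 94), (221, 76), (222, 73), (223, 91), (224, 100), (225, 101), (226, 102),
[... 282 characters left out ...]
(215, 102), (216, 101), (217, 97), (218, 84), (219, 73), (220, 84), (221, 94), (222, 98), (223, 99), (224, 99), (225, 99), (226, 98), (227, 99), (228, 109), (229, 131), (230, 142), (231, 144), (232, 144), (233, 143), (234, 143), (235, 144), (236, 144), (237, 146), (238, 145), (239, 146)]
316 [(205, 100), (206, 101), (207, 103), (208, 103), (209, 103), (210, 104), (211, 103), (212, 103), (213, 102), (214, 101), (215, 97), (216, 79), (217, 72), (218, 88), (219, 95), (220, 98), (221, 99), (222, 98), (223, 98), (224, 97), (225, 98), (226, 99), (227, 99), (228, 110), (229, 134), (230, 144), (231, 145), (232, 144), (233, 145), (234, 146), (235, 144), (236, 146), (237, 144), (238, 146), (239, 145)]
```

View pics/w2c.png

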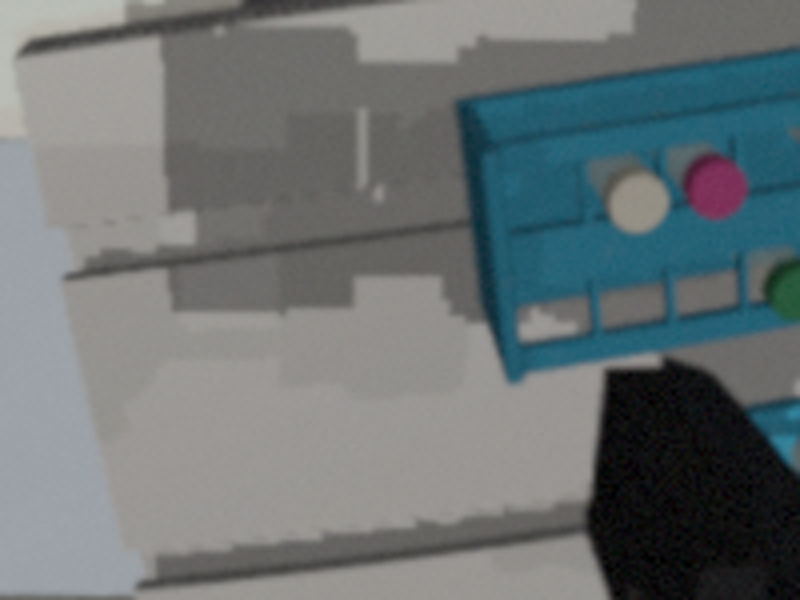

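The zoom shows the slot clearly: the dark line from (65,272) to (470,220) in the crop is the far lip's wall, the faint line at crop row ~222 is the near edge.

```bash
python3 - <<'E'
from h import *
s={'tcp_pos':[0.43024465,0.0921327,0.21924909],'tcp_rot':[2.60242503e-03,3.14050912e+00,8.59389819e-04]}
P=np.array([atz(ray('wrist',(c,r),s),.08) for c,r in ((240,227.9),(260,225.4),(280,222.8),(300,220.2),(316,218))])
k=np.polyfit(P[:,1],P[:,0],1);yaw=-np.arctan(k[0]);print(P.round(4),'yaw',yaw)
n=np.array([np.cos(yaw),np.sin(yaw)])
for y in (.06,.08,.1): print('centre',np.r_[np.polyval(k,y),y]-.0065*n)
for p in ((210+65/4,160+272/4),(210+20/4,160+52/4),(210+140/4,160+585/4)): print('left edge',atz(ray('wrist',p,s),.08))
for p in ((325,185),(338,253),(466,169),(469,233)): print('rack top',atz(ray('wrist',p,s),.124))
for p in ((470,170),(482,218)):print('pad',atz(ray('wrist',p,s),.11))
E
```

```text
[[0.4653 0.0511 0.08  ]
 [0.4627 0.0703 0.08  ]
 [0.4601 0.0892 0.08  ]
 [0.4575 0.108  0.08  ]
 [0.4554 0.123  0.08  ]] yaw 0.13704919142253152
centre [0.45765432 0.05911197]
centre [0.45489605 0.07911197]
centre [0.45213778 0.09911197]
left edge [0.46546963 0.03776201 0.08      ]
left edge [0.41167188 0.03031093 0.08      ]
left edge [0.55672525 0.0511169  0.08      ]
rack top [0.4117471 0.1242882 0.124    ]
rack top [0.47019347 0.13780668 0.124     ]
rack top [0.39616293 0.24653371 0.124     ]
rack top [0.45504837 0.26131263 0.124     ]
pad [0.39969661 0.26016126 0.11      ]
pad [0.44604945 0.28358809 0.11      ]
```

```bash
python3 -m handwheel '[[0,-6,-2,0,0,0,8],[0,-12,-4,0,0,0,8],[0,-18,-4,0,0,0.15,8],[-1,-24,-4,0,0,0.3,8],[-2,-30,-4,0,0,0.45,8],[-2,-36,-4,0,0,0.6,8],[-2,-38,-4,0,0,0.75,8],[-2,-38,-4,0,0,0.75,8]]'
python3 - <<'E'
from h import *
s=state();print(s['qpos'],s['tcp_pos'],s['tcp_rot'])
E
```

```text
t: 5.3
tcp_pos: [0.4484, -0.2903, 0.2588]
tcp_rot: [1.158, 2.92, -0.001]
force: [-0.2, 0.2, 0.6]
width: 0.0798
grip_force: 0.0
[ 0.54596638  0.5403229  -0.09259855  1.81928708  0.06851719  0.78450214
  1.23393657] [ 0.4483942  -0.29030461  0.25879817] [ 1.15759738e+00  2.92003421e+00 -1.33213310e-03]
```

```bash
python3 - <<'E'
from h import *
s=state()
im=capture('wrist');cv2.imwrite('pics/w3.png',im)
for t in ['stud_handle','stud','short_stud','holder']:
    for r in spot_point(t,'wrist')[:3]:
        z={'stud_handle':.107,'holder':0}.get(t,.03)
        print(t,np.round(r['location'],1),round(r['conf'],2),np.round(atz(ray('wrist',r['location'],s),z),4))
E
```

```text
stud_handle [257.6 220.8] 0.75 [ 0.4556 -0.331   0.107 ]
stud [260.5 196.7] 0.76 [ 0.4532 -0.3316  0.03  ]
short_stud [322.3 148.8] 0.7 [ 0.4606 -0.2386  0.03  ]
holder [289.7 168.3] 0.78 [ 0.4568 -0.2861  0.    ]
```

View pics/w3.png

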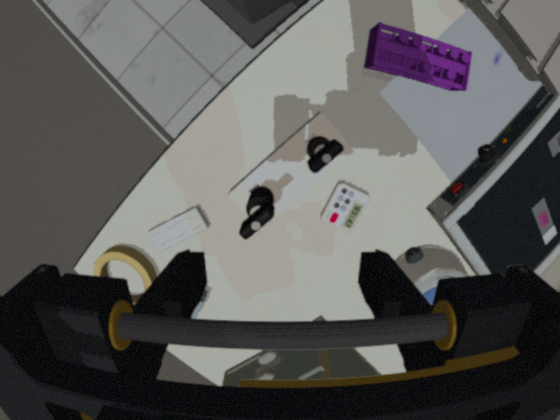

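The tall stud's handle bar runs (241,235)–(272,207). The short one is at (325,155), the holder's near edge (230,190)–(322,113).

```bash
python3 - <<'E'
from h import *
s=state()
f=lambda p,z: atz(ray('wrist',p,s),z)
a,b=f((230,190),.03),f((322,113),.03);d=b-a;print('holder yaw',-np.arctan2(d[0],d[1]))
a,b=f((241,235),.107),f((272,207),.107);d=b-a;print('handle yaw',-np.arctan2(d[0],d[1]),a,b)
print(meet([ray('wrist',(257.6,220.8),s),ray('side',(241.3,160.9)),ray('top',(333.3,238.9))]))
g=cv2.imread('pics/w3.png')
# edge fit of dark handle pixels
m=(g.max(2)<45)[180:245,225:290]; n,l,st,c=cv2.connectedComponentsWithStats(m.astype(np.uint8)); 
for k in range(1,n):
    if st[k,4]>80: print(st[k],c[k]+[225,180])
E
```

```text
holder yaw -0.047662980190942165
handle yaw 0.006055530531410058 [ 0.45622652 -0.35017463  0.107     ] [ 0.45596511 -0.30700612  0.107     ]
(array([ 0.45688771, -0.33076265,  0.09992808]), [0.0019000250724960893, 0.0031460631624841808, 0.0036582099075499635])
[ 15   7  34  51 859] [258.18742724 209.27473807]
```

```bash
python3 -m handwheel '[[-1,-1,0,0,0,0.15,5],[-2,-2,0,0,0,0.3,5],[-3,-2.5,0,0,0,0.45,5],[-3.25,-2.5,0,0,0,0.6,5],[-3.25,-2.5,1,0,0,0.75,5],[-3.25,-2.5,2,0,0,0.88,5],[-3.25,-2.5,3,0,0,0.88,5],[-3.25,-2.5,3,0,0,0.88,5]]'
python3 - <<'E'
from h import *
s=state();print(s['qpos'],s['tcp_pos'],s['tcp_rot'])
M=R.from_rotvec(s['tcp_rot']).as_matrix();print(M.round(3))
im=capture('wrist');cv2.imwrite('pics/w4.png',im)
for t in ['stud_handle','stud','short_stud']:
    for r in spot_point(t,'wrist')[:2]:
        z={'stud_handle':.107}.get(t,.03)
        print(t,np.round(r['location'],1),round(r['conf'],2),np.round(atz(ray('wrist',r['location'],s),z),4))
        if t=='stud_handle':print(meet([ray('wrist',r['location'],s),ray('wrist',(257.6,220.8),{'tcp_pos':[0.4483942,-0.29030461,0.25879817],'tcp_rot':[1.15759738e+00,2.92003421e+00,-1.33213310e-03]})]))
cv2.imwrite('pics/w4c.png',cv2.resize(im[120:320,180:430],(750,600),interpolation=cv2.INTER_CUBIC))
E
```

```text
t: 6.55
tcp_pos: [0.4553, -0.3281, 0.228]
tcp_rot: [-2.284, -2.154, -0.0]
force: [-0.6, 0.2, -0.3]
width: 0.0503
grip_force: 0.0
[ 0.44843581  0.62234921  0.15720506  1.78297342 -0.13522627  0.74858277
  0.61767411] [ 0.4552938  -0.3280768   0.22800056] [-2.28392055e+00 -2.15433963e+00 -5.92356981e-05]
[[ 0.058  0.998 -0.001]
 [ 0.998 -0.058  0.001]
 [ 0.001 -0.001 -1.   ]]
stud_handle [279.3 201.8] 0.57 [ 0.4528 -0.3314  0.107 ]
(array([ 0.45318246, -0.32665635,  0.12036584]), [0.0005048198533039948, 0.0005048198533039441])
stud [282.2 180.2] 0.97 [ 0.4552 -0.3314  0.03  ]
short_stud [283.4  96.8] 0.89 [ 0.4617 -0.2419  0.03  ]
```

View pics/w4c.png

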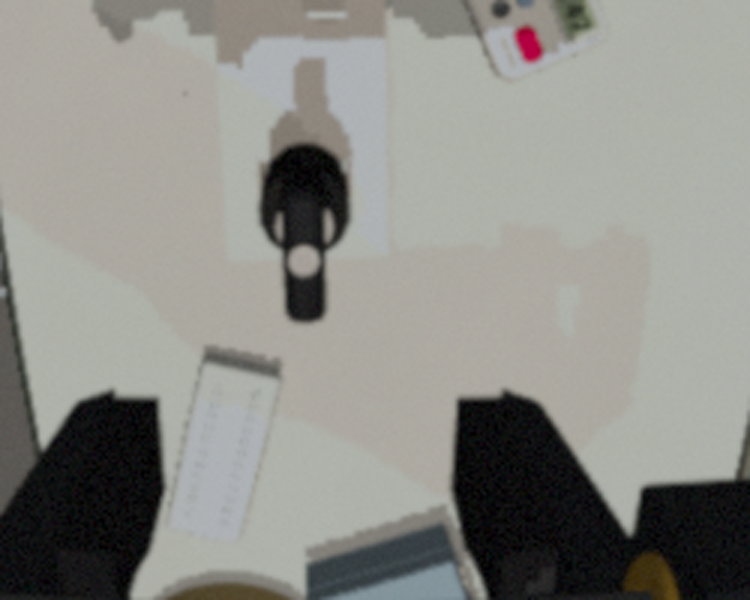

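The handle bar stands upright in the crop (303, 200–320), with its white top disc at (303, 262), parallel to the fingers' pads. Computing the axis from the disc.

```bash
python3 - <<'E'
from h import *
s={'tcp_pos':[.4552938,-.3280768,.22800056],'tcp_rot':[-2.28392055,-2.15433963,-5.9e-5]}
print(atz(ray('wrist',(281,207.3),s),.122))
r2=[.4483942,-.29030461,.25879817];rr=ray('wrist',(257,226),{'tcp_pos':r2,'tcp_rot':[1.15759738,2.92003421,-.00133]})
print(atz(rr,.122),meet([rr,ray('wrist',(281,207.3),s)]))
E
```

```text
[ 0.45430723 -0.33145256  0.122     ]
[ 0.45612025 -0.32969497  0.122     ] (array([ 0.45450036, -0.32818885,  0.12906586]), [0.0008425113939896317, 0.000842511393989502])
```

```bash
python3 -m handwheel '[[-0.1,-0.05,3,0,0,0,4],[-0.3,-0.05,7,0,0,0,4],[-0.3,-0.05,11,0,0,0,4],[-0.3,-0.05,13,0,0,0,4],[-0.3,-0.05,13.7,0,0,0,4],[-0.3,-0.05,13.7,0,0,0,0],[-0.3,-0.05,13.7,0,0,0,0],[-0.3,-0.05,13.7,0,0,0,0]]'
```

```text
t: 7.75
tcp_pos: [0.4553, -0.3324, 0.0926]
tcp_rot: [2.288, 2.151, 0.001]
force: [0.5, -0.0, 0.9]
width: 0.0122
grip_force: 2.9
```

```bash
python3 -m handwheel '[[0,0,0,0,0,0,0],[0,0,0,0,0,0,0],[0,0,-1,0,0,0,0],[0,0,-2,0,0,0,0],[0,0,-4,0,0,0,0],[0,0,-6,0,0,0,0],[0,0,-9,0,0,0,0],[0,0,-12,0,0,0,0]]'
python3 - <<'E'
from h import *
s=state();print(s['qpos'],s['tcp_pos'],s['tcp_rot'])
E
```

```text
t: 8.75
tcp_pos: [0.4546, -0.3318, 0.213]
tcp_rot: [-2.289, -2.151, 0.0]
force: [-0.1, -0.1, -1.6]
width: 0.012
grip_force: 29.9
[ 0.45652298  0.64417748  0.15469221  1.7954212  -0.14202214  0.71309087
  0.62642071] [ 0.45455696 -0.33184104  0.21295911] [-2.28888016e+00 -2.15139387e+00  2.07020833e-05]
```

```bash
python3 -m handwheel '[[4,-0.3,-1,0,0,-0.17,0],[9.5,-0.6,-2,0,0,-0.34,0],[15,-1,-2.2,0,0,-0.51,0],[20.5,-1.3,-2.2,0,0,-0.68,0],[26,-1.7,-2.2,0,0,-0.85,0],[31.5,-2,-2.2,0,0,-1.02,0],[37,-2.3,-2.2,0,0,-1.19,0],[41,-2.56,-2.2,0,0,-1.36,0]]'
python3 -m handwheel '[[0,0,0,0,0,-0.17,0],[0,0,0,0,0,-0.34,0],[0,0,0,0,0,-0.41,0],[0,0,0,0,0,-0.41,0],[0,0,0,0,0,-0.41,0],[0,0,0,0,0,-0.41,0],[0,0,0,0,0,-0.41,0],[0,0,0,0,0,-0.41,0]]'
python3 - <<'E'
from h import *
s=state();print(s['qpos'],s['tcp_pos'],s['tcp_rot'])
M=R.from_rotvec(s['tcp_rot']).as_matrix();print(M.round(3))
im=capture('wrist');cv2.imwrite('pics/w5.png',im)
cv2.imwrite('pics/w5c.png',cv2.resize(im[130:330,150:430],(784,560),interpolation=cv2.INTER_CUBIC))
E
```

```text
t: 9.75
tcp_pos: [0.4544, 0.0813, 0.2344]
tcp_rot: [0.415, 3.113, 0.001]
force: [0.4, 0.3, -2.3]
width: 0.012
grip_force: 29.9
t: 10.75
tcp_pos: [0.4546, 0.0787, 0.2337]
tcp_rot: [0.215, -3.134, 0.0]
force: [-0.8, -0.2, -1.8]
width: 0.0118
grip_force: 29.9
[-0.06233387  0.49992561 -0.31438939  2.04289973  0.2525876   0.6349665
  1.16265047] [0.45463641 0.07874144 0.23370536] [ 2.15122718e-01 -3.13419511e+00  8.71743347e-06]
[[-0.991 -0.137 -0.   ]
 [-0.137  0.991 -0.   ]
 [ 0.    -0.    -1.   ]]
```

View pics/w5c.png

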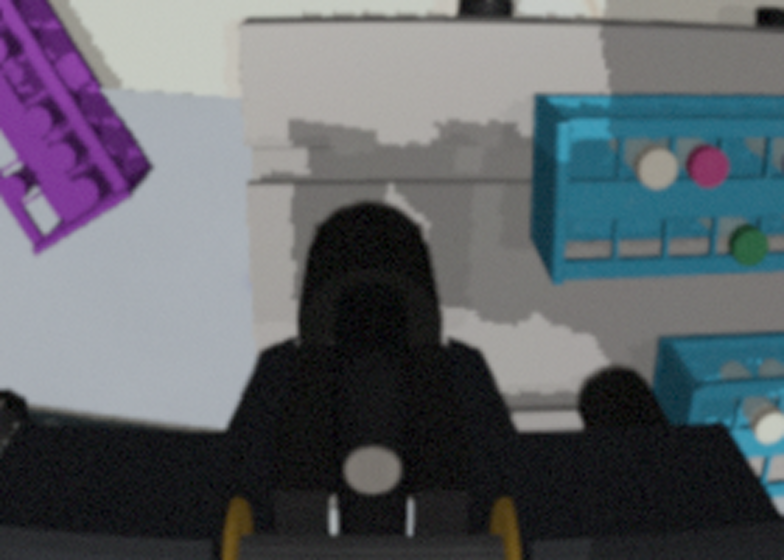

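The slot's far lip (crop row 183, col 250–530) runs level, so the yaw fits. The handle's disc is at crop (372,470) and the sleeve is centred at column 370.

```bash
python3 - <<'E'
from h import *
s={'tcp_pos':[.45463641,.07874144,.23370536],'tcp_rot':[.215122718,-3.13419511,8.7e-6]}
g=cv2.cvtColor(cv2.imread('pics/w5.png'),6)
m=(g[285:310,262:304]>90).astype(np.uint8);n,l,st,c=cv2.connectedComponentsWithStats(m)
for k in range(1,n): print(st[k],c[k]+[262,285])
i=max(range(1,n),key=lambda k:st[k,4]*(st[k,0]>5)); p=c[i]+[262,285]
M=R.from_rotvec(s['tcp_rot']).as_matrix()
for h in (.0294,.031): 
    q=atz(ray('wrist',p,s),s['tcp_pos'][2]+h); print('axis in tool',M.T@(q-s['tcp_pos']))
P=[]
for c0 in (245,260,270,310,325):
    col=g[185:205,c0-1:c0+2].mean(1); k=int(col.argmin()); 
    # lower edge: half level
    lo=col[k];hi=col[k+4:k+8].mean();j=k
    while col[j]<(lo+hi)/2: j+=1
    r=185+j-(col[j]-(lo+hi)/2)/(col[j]-col[j-1]); q=atz(ray('wrist',(c0,r),s),.08); P.append(q)
    print(c0,round(r,2),(M.T@(q-s['tcp_pos'])).round(4), q.round(4))
E
```

```text
[ 12   5  19  16 242] [282.59090909 297.58264463]
[ 6 23  2  2  4] [268.5 308.5]
[34 23  2  2  3] [296.33333333 308.66666667]
axis in tool [ 0.00198005 -0.00067275 -0.02939995]
axis in tool [ 0.00308229 -0.00067345 -0.03099992]
245 195.48 [-0.007  -0.0368  0.1537] [0.4666 0.0432 0.08  ]
260 195.83 [-0.0074 -0.0223  0.1537] [0.465  0.0577 0.08  ]
270 nan [nan nan nan] [nan nan nan]
310 195.51 [-0.0071  0.0258  0.1537] [0.4581 0.1053 0.08  ]
325 195.37 [-0.0069  0.0404  0.1537] [0.456  0.1197 0.08  ]<stdin>:14: RuntimeWarning: Mean of empty slice.
  ret = ret.dtype.type(ret / rcount)
```

```bash
python3 -m handwheel '[[-0.1,0,2,0,0,0,0],[-0.28,0,4,0,0,0,0],[-0.28,0,6,0,0,0,0],[-0.28,0,7,0,0,0,0],[-0.28,0,7.6,0,0,0,0],[-0.28,0,8,0,0,0,0],[-0.28,0,8,0,0,0,0],[-0.28,0,8,0,0,0,0]]'
python3 -m handwheel '[[0,0,0.05,0,0,0,0],[0,0,0.1,0,0,0,0],[0,0,0.15,0,0,0,0],[0,0,0.2,0,0,0,0],[0,0,0.25,0,0,0,0],[0,0,0.3,0,0,0,0],[0,0,0.35,0,0,0,0],[0,0,0.35,0,0,0,0]]'
python3 - <<'E'
from h import *
s=state();print(s['tcp_pos'],s['force'],s['torque'])
E
```

```text
t: 11.8
tcp_pos: [0.4577, 0.0792, 0.154]
tcp_rot: [-0.215, 3.133, 0.0]
force: [-1.0, 0.0, -1.6]
width: 0.0117
grip_force: 29.9
t: 12.8
tcp_pos: [0.4574, 0.0791, 0.1502]
tcp_rot: [0.215, -3.134, -0.0]
force: [0.3, -0.6, -1.3]
width: 0.0119
grip_force: 29.9
[0.45740477 0.07912386 0.15016474] [ 0.30602323 -0.58000076 -1.34689382] [ 0.03876025  0.03468042 -0.02362711]
```

```bash
python3 -m handwheel '[[0,0,0.05,0,0,0,0],[0,0,0.1,0,0,0,0],[0,0,0.15,0,0,0,0],[0,0,0.2,0,0,0,0],[0,0,0.25,0,0,0,0],[0,0,0.25,0,0,0,0],[0,0,0.25,0,0,0,0],[0,0,0.25,0,0,0,0]]'
python3 - <<'E'
from h import *
s=state();print(s['tcp_pos'],s['force'],s['torque'])
E
```

```text
t: 13.8
tcp_pos: [0.4575, 0.0792, 0.1477]
tcp_rot: [-0.215, 3.134, 0.0]
force: [0.6, 0.6, -2.0]
width: 0.0115
grip_force: 29.9
[0.45746967 0.0791673  0.14772303] [ 0.60115464  0.56873373 -1.99718112] [ 0.07102416 -0.07651962 -0.01849732]
```

```bash
python3 -m handwheel '[[0,0,0.05,0,0,0,0],[0,0,0.1,0,0,0,0],[0,0,0.15,0,0,0,0],[0,0,0.2,0,0,0,0],[0,0,0.25,0,0,0,0],[0,0,0.3,0,0,0,0],[0,0,0.35,0,0,0,0],[0,0,0.4,0,0,0,0]]'
python3 - <<'E'
from h import *
s=state();print(s['tcp_pos'],s['force'],s['torque'])
E
```

```text
t: 14.8
tcp_pos: [0.4574, 0.0791, 0.1437]
tcp_rot: [-0.215, 3.134, 0.0]
force: [-0.3, -0.1, -0.4]
width: 0.0115
grip_force: 29.9
[0.45744105 0.07914943 0.14367867] [-0.33702121 -0.07514152 -0.35854288] [ 0.01637519  0.06611191 -0.04943016]
```

```bash
python3 -m handwheel '[[0,0,0.02,0,0,0,0],[0,0,0.04,0,0,0,0],[0,0,0.06,0,0,0,0],[0,0,0.08,0,0,0,0],[0,0,0.1,0,0,0,0],[0,0,0.1,0,0,0,0],[0,0,0.1,0,0,0,0],[0,0,0.1,0,0,0,0]]'
python3 - <<'E'
from h import *
s=state();print(s['tcp_pos'],s['force'],s['torque'])
im=capture('wrist');cv2.imwrite('pics/w6.png',im)
S=capture('side');cv2.imwrite('pics/s6.png',S)
a=cv2.resize(im[110:330,190:470],(560,440),interpolation=cv2.INTER_CUBIC); b=cv2.resize(S[200:310,320:440],(240,220),interpolation=cv2.INTER_CUBIC)
o=np.zeros((440,800,3),np.uint8);o[:,:560]=a;o[:220,560:]=b;cv2.imwrite('pics/c6.png',o)
E
```

```text
t: 15.8
tcp_pos: [0.4574, 0.0792, 0.1427]
tcp_rot: [-0.215, 3.134, 0.0]
force: [0.4, -0.2, -0.7]
width: 0.012
grip_force: 29.9
[0.45743373 0.07915154 0.14272148] [ 0.4057811  -0.15956227 -0.66370466] [ 0.02374726 -0.02352147 -0.0576249 ]
```

View pics/c6.png

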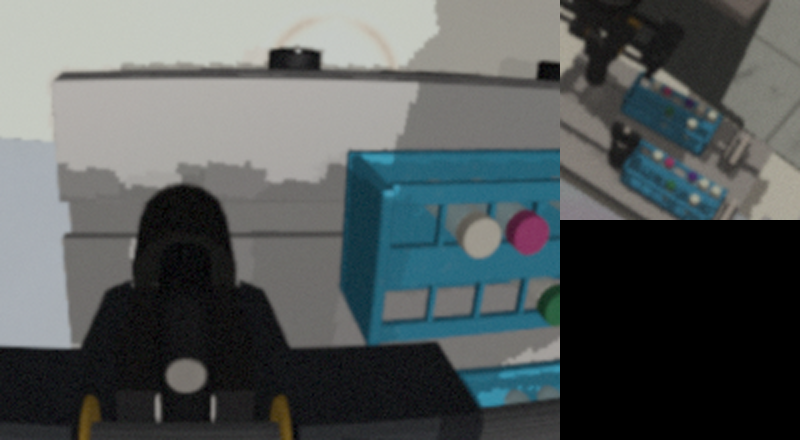

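The stud stands in the slot, with its sleeve down at deck level over the lip line (crop 235). The rack's open end begins at crop (347–372, 150–343). Measuring the gaps along the slot.

```bash
python3 - <<'E'
from h import *
s=state(); M=R.from_rotvec(s['tcp_rot']).as_matrix(); print(s['t'])
f=lambda n,p,z: print(n,(1e3*(M.T@(atz(ray('wrist',(190+p[0]/2,110+p[1]/2),s),z)-s['tcp_pos']))).round(1))
f('rack top near',(347,152),.124);f('rack top far',(386,187),.124);f('rack bottom near',(342,288),.08);f('bottom far?',(372,343),.08)
s2={'tcp_pos':[0.43024465,0.0921327,0.21924909],'tcp_rot':[2.60242503e-03,3.14050912e+00,8.59389819e-04]}
o=np.array(s['tcp_pos'])
for n,p,z in (('pad',(470,170),.118),('pad',(470,215),.088),('r',(466,169),.124),('r',(469,233),.124),('r',(325,185),.124),('r',(338,253),.124)):
    print(n,(1e3*(M.T@(atz(ray('wrist',p,s2),z)-o))).round(1))
E
```

```text
15.9
rack top near [38.5 42.5 18.7]
rack top far [28.7 54.4 18.7]
rack bottom near [-24.4  56.7  62.7]
bottom far? [-48.7  71.3  62.7]
pad [ 34.9 182.2  24.7]
pad [-21.4 203.3  54.7]
r [ 37.9 174.2  18.7]
r [-22.4 180.8  18.7]
r [39.2 51.  18.7]
r [-20.5  56.4  18.7]
```

```bash
python3 -m handwheel '[[0,0.4,0,0,0,0,0],[0,0.9,0,0,0,0,0],[0,1.4,0,0,0,0,0],[0,1.9,0,0,0,0,0],[0,2.3,0,0,0,0,0],[0,2.6,0,0,0,0,0],[0,2.9,0,0,0,0,0],[0,3.2,0,0,0,0,0]]'
python3 -c "
from h import *
s=state();M=R.from_rotvec(s['tcp_rot']).as_matrix();print(M.T@s['force'],M.T@s['tcp_pos'])"
python3 -m handwheel '[[0,0.25,0,0,0,0,0],[0,0.5,0,0,0,0,0],[0,0.75,0,0,0,0,0],[0,1,0,0,0,0,0],[0,1.25,0,0,0,0,0],[0,1.5,0,0,0,0,0],[0,1.75,0,0,0,0,0],[0,1.75,0,0,0,0,0]]'
python3 -c "
from h import *
s=state();M=R.from_rotvec(s['tcp_rot']).as_matrix();print(M.T@s['force'],M.T@s['tcp_pos'])"
```

```text
t: 16.9
tcp_pos: [0.453, 0.1109, 0.1427]
tcp_rot: [-0.215, 3.134, 0.0]
force: [-0.3, -0.5, -1.9]
width: 0.0117
grip_force: 29.9
[ 0.34792943 -0.50113171  1.91378159] [-0.46394759  0.04799401 -0.14271638]
t: 17.9
tcp_pos: [0.4506, 0.1287, 0.1427]
tcp_rot: [-0.216, 3.134, 0.001]
force: [-0.1, -0.5, -1.8]
width: 0.0119
grip_force: 29.9
[ 0.18812398 -0.5251461   1.83688233] [-0.4640627   0.06565431 -0.14257828]
```

```bash
python3 -m handwheel '[[0,0.1,0,0,0,0,0],[0,0.2,0,0,0,0,0],[0,0.3,0,0,0,0,0],[0,0.4,0,0,0,0,0],[0,0.5,0,0,0,0,0],[0,0.6,0,0,0,0,0],[0,0.7,0,0,0,0,0],[0,0.7,0,0,0,0,0]]'
python3 - <<'E'
from h import *
s=state();M=R.from_rotvec(s['tcp_rot']).as_matrix();print(M.T@s['force'],M.T@s['tcp_pos'])
im=capture('wrist');cv2.imwrite('pics/w7.png',im)
cv2.imwrite('pics/w7c.png',cv2.resize(im[120:300,220:460],(800,600),interpolation=cv2.INTER_CUBIC))
E
```

```text
t: 18.9
tcp_pos: [0.4497, 0.1353, 0.1427]
tcp_rot: [-0.216, 3.134, 0.0]
force: [-0.1, -0.5, -1.0]
width: 0.0115
grip_force: 29.9
[ 0.13137779 -0.53185214  0.99091034] [-0.46405064  0.07248595 -0.14263319]
```

View pics/w7c.png

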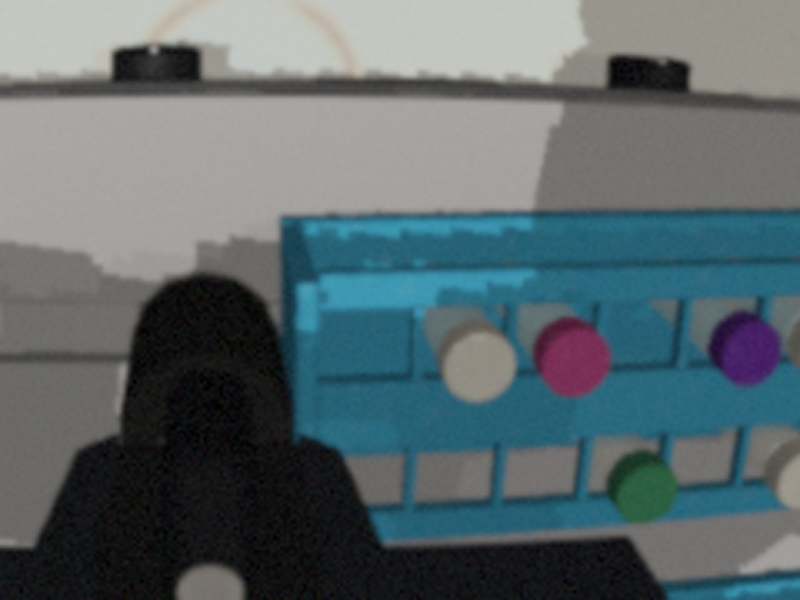

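The sleeve's right side now lies against the rack's end wall (crop column ~290). From here I go by feel, since my picture views are used up.

```bash
cat > f.py <<'E'
from h import *
s=state();M=R.from_rotvec(s['tcp_rot']).as_matrix();print('tool F',(M.T@s['force']).round(2),'T',(M.T@s['torque']).round(3),'tool pos mm',(1e3*M.T@s['tcp_pos']).round(2))
E
python3 -m handwheel '[[0,0.05,0,0,0,0,0],[0,0.1,0,0,0,0,0],[0,0.15,0,0,0,0,0],[0,0.2,0,0,0,0,0],[0,0.25,0,0,0,0,0],[0,0.3,0,0,0,0,0],[0,0.35,0,0,0,0,0],[0,0.4,0,0,0,0,0]]';python3 f.py
```

```text
t: 19.95
tcp_pos: [0.4492, 0.1391, 0.1427]
tcp_rot: [-0.215, 3.134, 0.0]
force: [0.9, -1.1, -1.4]
width: 0.0116
grip_force: 29.9
tool F [-0.69 -1.23  1.44] T [ 0.231 -0.06   0.019] tool pos mm [-464.     76.38 -142.69]
```

```bash
python3 - <<'E'
from h import *
im=cv2.imread('pics/w7.png'); hsv=cv2.cvtColor(im,40)
blue=cv2.inRange(hsv,(90,120,60),(110,255,255))
for r in range(170,225,6):
    row=im[r,440:560].astype(int); print(r,np.where(blue[r])[0].max() if blue[r].any() else None,[int(v) for v in cv2.cvtColor(im,6)[r,440:556:4]])
E
```

```text
170 None [114, 117, 114, 115, 115, 115, 114, 117, 113, 113, 112, 116, 115, 113, 114, 113, 114, 113, 115, 115, 112, 114, 177, 185, 170, 171, 173, 173, 172]
176 None [112, 117, 113, 115, 116, 115, 115, 114, 115, 114, 117, 113, 116, 113, 115, 114, 114, 113, 110, 113, 114, 113, 192, 173, 173, 170, 172, 172, 171]
182 None [94, 91, 97, 88, 97, 88, 92, 91, 112, 114, 115, 112, 115, 114, 114, 115, 114, 113, 115, 112, 114, 113, 179, 173, 173, 171, 172, 171, 169]
188 478 [86, 89, 80, 83, 88, 83, 83, 77, 44, 51, 87, 112, 108, 75, 81, 108, 114, 114, 113, 113, 114, 132, 173, 173, 171, 171, 171, 168, 170]
194 490 [80, 81, 83, 83, 81, 81, 80, 66, 42, 44, 42, 43, 52, 64, 64, 65, 73, 81, 108, 116, 134, 168, 173, 171, 172, 170, 170, 171, 169]
200 501 [85, 85, 88, 89, 86, 85, 86, 89, 86, 89, 85, 87, 86, 85, 50, 76, 68, 62, 68, 106, 117, 171, 173, 172, 171, 170, 169, 170, 168]
206 500 [92, 90, 88, 91, 90, 88, 90, 90, 87, 88, 89, 84, 84, 75, 50, 83, 114, 64, 73, 139, 163, 173, 173, 171, 170, 171, 171, 169, 166]
212 499 [96, 92, 59, 105, 107, 108, 99, 79, 90, 95, 96, 93, 88, 74, 75, 67, 98, 66, 110, 174, 170, 172, 172, 171, 170, 171, 171, 171, 167]
218 426 [34, 53, 52, 85, 110, 83, 124, 150, 150, 118, 85, 98, 148, 148, 145, 97, 69, 64, 167, 172, 172, 172, 170, 171, 171, 173, 172, 168, 168]
224 428 [57, 52, 54, 50, 89, 99, 151, 151, 150, 138, 82, 146, 149, 149, 145, 115, 63, 80, 172, 170, 171, 171, 173, 171, 172, 171, 171, 169, 169]
```

```bash
python3 -m handwheel '[[0,0.03,0,0,0,0,0],[0,0.06,0,0,0,0,0],[0,0.09,0,0,0,0,0],[0,0.12,0,0,0,0,0],[0,0.15,0,0,0,0,0],[0,0.18,0,0,0,0,0],[0,0.21,0,0,0,0,0],[0,0.24,0,0,0,0,0]]';python3 f.py
```

```text
t: 20.95
tcp_pos: [0.4488, 0.1415, 0.1427]
tcp_rot: [0.215, -3.134, -0.0]
force: [-0.5, -0.6, -1.6]
width: 0.012
grip_force: 29.9
tool F [ 0.58 -0.55  1.61] T [ 0.24  -0.042 -0.073] tool pos mm [-463.97   78.77 -142.68]
```

Only rack friction so far; I go on.

```bash
python3 -m handwheel '[[0,0.04,0,0,0,0,0],[0,0.08,0,0,0,0,0],[0,0.12,0,0,0,0,0],[0,0.16,0,0,0,0,0],[0,0.2,0,0,0,0,0],[0,0.24,0,0,0,0,0],[0,0.28,0,0,0,0,0],[0,0.32,0,0,0,0,0]]';python3 f.py
python3 -m handwheel '[[0,0.03,0,0,0,0,0],[0,0.06,0,0,0,0,0],[0,0.09,0,0,0,0,0],[0,0.12,0,0,0,0,0],[0,0.15,0,0,0,0,0],[0,0.18,0,0,0,0,0],[0,0.2,0,0,0,0,0],[0,0.2,0,0,0,0,0]]';python3 f.py
```

```text
t: 21.95
tcp_pos: [0.4483, 0.1438, 0.1427]
tcp_rot: [0.214, -3.134, 0.002]
force: [1.1, -5.1, 0.1]
width: 0.0117
grip_force: 29.9
tool F [-0.38 -5.22 -0.09] T [ 1.259e+00 -2.300e-02 -1.000e-03] tool pos mm [-463.61   81.32 -143.05]
t: 22.95
tcp_pos: [0.4479, 0.1445, 0.1427]
tcp_rot: [0.213, -3.133, 0.005]
force: [1.5, -8.2, 1.6]
width: 0.0121
grip_force: 29.9
tool F [-0.37 -8.32 -1.55] T [ 1.744  0.039 -0.039] tool pos mm [-463.13   82.3  -143.55]
```

```bash
python3 -m handwheel '[[0,0.04,0,0,0,0,0],[0,0.08,0,0,0,0,0],[0,0.08,0.1,0,0,0,0],[0,0.08,0.2,0,0,0,0],[0,0.08,0.3,0,0,0,0],[0,0.08,0.4,0,0,0,0],[0,0.08,0.4,0,0,0,0],[0,0.08,0.4,0,0,0,0]]';python3 f.py
```

```text
t: 23.95
tcp_pos: [0.448, 0.1449, 0.1395]
tcp_rot: [0.212, -3.134, 0.006]
force: [-0.8, -8.6, 10.9]
width: 0.0118
grip_force: 29.9
tool F [  1.94  -8.44 -10.85] T [ 2.024  0.407 -0.047] tool pos mm [-463.34   82.76 -140.11]
```

```bash
python3 -m handwheel '[[0,0,0.05,0,0,0,0],[0,0.02,0.1,0,0,0,0],[0,0.02,0.15,0,0,0,0],[0,0.04,0.2,0,0,0,0],[0,0.04,0.25,0,0,0,0],[0,0.04,0.25,0,0,0,0],[0,0.04,0.25,0,0,0,0],[0,0.04,0.25,0,0,0,0]]';python3 f.py
```

```text
t: 24.95
tcp_pos: [0.448, 0.1448, 0.1374]
tcp_rot: [0.211, -3.134, 0.007]
force: [-0.8, -10.0, 14.8]
width: 0.0116
grip_force: 29.9
tool F [  2.19  -9.89 -14.8 ] T [2.226 0.502 0.008] tool pos mm [-463.36   82.85 -137.88]
```

```bash
python3 -m handwheel '[[0.003,-0.037,0,0,0,0.17,0],[0.013,-0.073,0,0,0,0.34,0],[0.028,-0.107,0,0,0,0.51,0],[0.049,-0.138,0,0,0,0.68,0],[0.075,-0.165,0,0,0,0.85,0],[0.105,-0.187,0,0,0,1.02,0],[0.138,-0.204,0,0,0,1.19,0],[0.174,-0.215,0,0,0,1.36,0]]';python3 f.py; python3 -c "
from h import *
print(state()['qpos'])"
```

```text
t: 25.95
tcp_pos: [0.4467, 0.1423, 0.1374]
tcp_rot: [1.813, 2.562, -0.003]
force: [-2.0, -11.8, 15.1]
width: 0.0119
grip_force: 29.9
tool F [-10.52  -5.86 -15.05] T [ 1.34  -2.39  -0.044] tool pos mm [ -14.76  468.61 -137.27]
[-0.49000298  0.67822588  0.13009353  2.13105045 -0.23409092  0.34521744
  0.1713834 ]
```

```bash
python3 -m handwheel '[[0,-0.02,0,0,0,0.1,0],[-0.02,-0.05,0,0,0,0.2,0],[-0.03,-0.05,0,0,0,0.2,0],[-0.03,-0.05,0,0,0,0.2,0],[-0.03,-0.05,0,0,0,0.2,0],[-0.03,-0.05,0,0,0,0.2,0],[-0.03,-0.05,0,0,0,0.2,0],[-0.03,-0.05,0,0,0,0.2,0]]';python3 f.py
```

```text
t: 26.95
tcp_pos: [0.4463, 0.1422, 0.1373]
tcp_rot: [2.053, 2.375, -0.002]
force: [-2.0, -10.2, 15.6]
width: 0.0115
grip_force: 29.9
tool F [ -9.89  -3.43 -15.6 ] T [ 0.876 -2.396 -0.014] tool pos mm [  75.83  462.26 -137.09]
```

```bash
python3 -m handwheel '[[0,-0.03,0,0,0,0,0],[0,-0.06,-0.04,0,0,0,0],[0,-0.08,-0.08,0,0,0,0],[0,-0.08,-0.12,0,0,0,0],[0,-0.08,-0.16,0,0,0,0],[0,-0.08,-0.2,0,0,0,0],[0,-0.08,-0.24,0,0,0,0],[0,-0.08,-0.24,0,0,0,0]]';python3 f.py
```

```text
t: 27.95
tcp_pos: [0.4461, 0.1422, 0.1393]
tcp_rot: [2.052, 2.374, -0.001]
force: [0.0, -9.5, 9.3]
width: 0.0116
grip_force: 29.9
tool F [-9.41 -1.35 -9.24] T [ 0.499 -2.447  0.017] tool pos mm [  75.77  462.23 -138.65]
```

```bash
python3 -m handwheel '[[0,0,-0.02,0,0,0,0],[0,0,-0.04,0,0,0,0],[0,0,-0.06,0,0,0,0],[0,0,-0.08,0,0,0,0],[0,0,-0.1,0,0,0,0],[0,0,-0.1,0,0,0,0],[0,0,-0.1,0,0,0,0],[0,0,-0.1,0,0,0,0]]';python3 f.py
```

```text
t: 28.95
tcp_pos: [0.4459, 0.1422, 0.1395]
tcp_rot: [2.052, 2.375, -0.002]
force: [1.2, -10.4, -0.8]
width: 0.0114
grip_force: 30.0
tool F [-10.42  -0.35   0.84] T [-0.032 -2.327 -0.02 ] tool pos mm [  75.67  461.98 -139.21]
```

```bash
python3 -m handwheel '[[-0.03,0,0,0,0,0,0],[-0.06,0,0,0,0,0,0],[-0.09,0,0,0,0,0,0],[-0.12,0,0,0,0,0,0],[-0.15,0,0,0,0,0,0],[-0.15,0,0,0,0,0,0],[-0.15,0,0,0,0,0,0],[-0.15,0,0,0,0,0,0]]';python3 f.py
```

```text
t: 29.95
tcp_pos: [0.4459, 0.1419, 0.1394]
tcp_rot: [2.051, 2.377, -0.001]
force: [0.9, -7.3, -1.2]
width: 0.0117
grip_force: 30.0
tool F [-7.39 -0.21  1.24] T [ 0.113 -1.797  0.036] tool pos mm [  75.    462.03 -139.14]
```

```bash
python3 -m handwheel '[[-0.03,0,0,0,0,0,0],[-0.06,0,0,0,0,0,0],[-0.09,0,0,0,0,0,0],[-0.12,0,0,0,0,0,0],[-0.15,0,0,0,0,0,0],[-0.15,0,0,0,0,0,0],[-0.15,0,0,0,0,0,0],[-0.15,0,0,0,0,0,0]]';python3 f.py
```

```text
t: 30.95
tcp_pos: [0.446, 0.1416, 0.1395]
tcp_rot: [2.051, 2.379, 0.0]
force: [0.4, -5.6, -1.9]
width: 0.0118
grip_force: 30.0
tool F [-5.63 -0.42  1.95] T [ 0.039 -1.231  0.034] tool pos mm [  74.33  462.05 -139.23]
```

```bash
python3 -c "
from h import *
cv2.imwrite('pics/e1.png',capture('wrist'))"
python3 -m handwheel '[[-0.03,0,0,0,0,0,0],[-0.06,0,0,0,0,0,0],[-0.09,0,0,0,0,0,0],[-0.12,0,0,0,0,0,0],[-0.15,0,0,0,0,0,0],[-0.15,0,0,0,0,0,0],[-0.15,0,0,0,0,0,0],[-0.15,0,0,0,0,0,0]]';python3 f.py
python3 - <<'E'
from h import *
cv2.imwrite('pics/e2.png',capture('wrist'))
a,b=[cv2.cvtColor(cv2.imread(f'pics/e{k}.png'),6) for k in (1,2)]
hsv=cv2.cvtColor(cv2.imread('pics/e1.png'),40); blue=cv2.inRange(hsv,(90,100,50),(112,255,255))
n,l,st,c=cv2.connectedComponentsWithStats(blue)
for k in range(1,n):
    if st[k,4]>300: print('blue',st[k],c[k].round())
p=cv2.goodFeaturesToTrack(a,150,.03,8); q,ok,_=cv2.calcOpticalFlowPyrLK(a,b,p,None,winSize=(21,21))
for x,y,o in zip(p[:,0],q[:,0],ok[:,0]):
    if o: print(x.astype(int),(y-x).round(2),'B' if blue[max(0,int(x[1])-6):int(x[1])+7,max(0,int(x[0])-6):int(x[0])+7].any() else '',end='; ')
E
```

```text
t: 32.0
tcp_pos: [0.446, 0.141, 0.1395]
tcp_rot: [-2.05, -2.38, -0.001]
force: [1.0, -0.5, -9.1]
width: 0.0118
grip_force: 30.0
tool F [-0.69  0.91  9.13] T [-0.292  0.045  0.034] tool pos mm [  73.46  461.99 -139.41]
blue [  228     0   103   228 18234] [282. 118.]
blue [  384     0   105   182 12115] [430.  94.]
[485 305] [ 0.11 -0.1 ] ; [496 298] [ 0.06 -0.09] ; [ 18 281] [-0.41  0.35] ; [445 338] [ 0.1  -0.03] ; [157 282] [-0.01 -0.  ] ; [491 229] [ 0.35 -1.15] ; [446 231] [ 0.27 -0.94] ; [487 247] [ 0.3  -0.65] ; [268 307] [-0.04  0.12] ; [296 321] [-0.06 -0.03] ; [296 308] [-0.06  0.09] ; [549  35] [ 0.11 -0.09] ; [160 100] [ 0.12 -0.05] ; [469 167] [ 0.19 -0.68] B; [255 249] [ 0.01 -0.  ] ; [420 220] [ 0.26 -0.71] ; [ 84 276] [-0.22 -0.11] ; [141 301] [-0.02  0.03] ; [268 321] [-0.01  0.01] ; [154 209] [ 0.14 -0.14] ; [456 355] [ 0.21 -0.12] ; [446 310] [0.1  0.01] ; [423 376] [0.04 0.02] ; [302 376] [-0.06 -0.09] ; [553  47] [ 0.11 -0.15] ; [315 377] [-0.05 -0.09] ; [471  59] [ 0.15 -0.73] B; [ 74 286] [-0.21 -0.19] ; [467   6] [ 0.16 -0.65] B; [229 283] [-0.  0.] ; [502 282]
[... 2416 characters left out ...]
[227 125] [ 0.42 -0.01] B; [420 105] [ 0.29 -0.96] B; [231 133] [0.28 0.48] B; [231 212] [ 0.04 -0.48] B; [472 354] [ 0.15 -0.1 ] ; [325 219] [ 0.2 -0.6] B; [395 186] [ 0.18 -0.13] ; [557 291] [-0.02 -0.17] ; [417 365] [0.03 0.05] ; [207 145] [ 0.22 -0.79] ; [211 187] [ 0.24 -0.8 ] ; [437 142] [ 0.32 -0.84] B; [ 66 293] [-0.16 -0.27] ; [135 312] [ 0.   -0.01] ; [415 143] [ 0.36 -1.09] B; [527 257] [-0.01 -0.08] ; [229 144] [0.23 1.41] B; [324 350] [-0.01  0.12] ; [229  91] [0.63 2.58] B; [324 377] [-0.03 -0.06] ; [402 215] [ 0.3  -0.47] ; [495 254] [ 0.14 -0.31] ; [401 114] [ 0.2  -0.65] B; [265  13] [ 0.43 -0.86] B; [305 366] [ 0.   -0.17] ; [539 258] [-0.  -0.1] ; [352 224] [-0.2  -0.21] ;
```

The front rack's flow matches that of the fixed rear rack, so it isn't moving back: the clamp holds. I relax the upward pull and release.

```bash
python3 -m handwheel '[[0,0,0.02,0,0,0,0],[0,0,0.05,0,0,0,0],[0,0,0.05,0,0,0,0],[0,0,0.05,0,0,0,0],[0,0,0.05,0,0,0,0],[0,0,0.05,0,0,0,0],[0,0,0.05,0,0,0,0],[0,0,0.05,0,0,0,0]]';python3 f.py
```

```text
t: 33.05
tcp_pos: [0.4462, 0.1406, 0.1394]
tcp_rot: [-2.051, -2.38, -0.001]
force: [-0.8, 3.0, 5.3]
width: 0.012
grip_force: 30.0
tool F [ 3.13 -0.32 -5.26] T [ 0.11   0.754 -0.018] tool pos mm [  73.28  462.14 -139.08]
```

```bash
python3 -m handwheel '[[0,0,-0.02,0,0,0,0],[0.05,0,-0.03,0,0,0,0],[0.1,0,-0.03,0,0,0,0],[0.1,0,-0.03,0,0,0,0],[0.1,0,-0.03,0,0,0,0],[0.1,0,-0.03,0,0,0,0],[0.1,0,-0.03,0,0,0,0],[0.1,0,-0.03,0,0,0,0]]';python3 f.py
```

```text
t: 34.05
tcp_pos: [0.446, 0.1411, 0.1394]
tcp_rot: [2.051, 2.379, -0.0]
force: [0.1, -0.4, 2.4]
width: 0.0117
grip_force: 30.0
tool F [-0.4   0.03 -2.44] T [-0.083 -0.135 -0.002] tool pos mm [  73.86  461.97 -139.32]
```

Nearly free of load. Opening gently.

```bash
python3 -m handwheel '[[0,0,-0.02,0,0,0,1],[0,0,-0.03,0,0,0,2],[0,0,-0.03,0,0,0,3],[0,0,-0.03,0,0,0,4],[0,0,-0.03,0,0,0,4],[0,0,-0.03,0,0,0,4],[0,0,-0.03,0,0,0,4],[0,0,-0.03,0,0,0,4]]';python3 f.py
python3 -m handwheel '[[0,0,-0.5,0,0,0,4],[0,0,-1.5,0,0,0,4],[0,0,-3,0,0,0,4],[0,0,-5,0,0,0,4],[0,0,-7,0,0,0,4],[0,0,-9,0,0,0,4],[0,0,-9,0,0,0,4],[0,0,-9,0,0,0,4]]';
python3 - <<'E'
from h import *
s=state();im=capture('wrist');cv2.imwrite('pics/w8.png',im);print(s['tcp_pos'],s['tcp_rot'])
for c in ('wrist',):
  for t in ['stud_handle','rack','stud']:
    for r in (spot_point(t,c)[:4]): print(t,np.round(r['location'],1),round(r['conf'],2),np.round(atz(ray(c,r['location'],s),{'stud_handle':.154}.get(t,.08)),4))
hsv=cv2.cvtColor(im,40); blue=cv2.inRange(hsv,(90,100,50),(112,255,255)); n,l,st,c=cv2.connectedComponentsWithStats(blue)
for k in range(1,n):
    if st[k,4]>300: print('blue',st[k],cv2.minAreaRect(np.argwhere(l==k)[:,::-1].astype(np.float32)))
E
```

```text
t: 35.05
tcp_pos: [0.4459, 0.1414, 0.1397]
tcp_rot: [-2.051, -2.38, -0.0]
force: [-0.3, 0.5, -0.4]
width: 0.0398
grip_force: 0.0
tool F [ 0.49 -0.24  0.45] T [ 0.031 -0.05  -0.001] tool pos mm [  74.11  461.87 -139.69]
t: 36.05
tcp_pos: [0.4456, 0.1414, 0.2295]
tcp_rot: [-2.051, -2.38, 0.0]
force: [1.4, -0.7, -0.2]
width: 0.0402
grip_force: 0.0
[0.44555129 0.14138091 0.22951161] [-2.05070994e+00 -2.37954655e+00  2.78333077e-04]
stud_handle [282.6 214.9] 0.69 [0.4458 0.1423 0.154 ]
stud_handle [286.   25.5] 0.46 [0.4285 0.2742 0.154 ]
rack [279. 103.] 0.84 [0.4311 0.22   0.08  ]
rack [268.7 318.6] 0.65 [ 0.4528 -0.0109  0.08  ]
stud [283.8 188.5] 0.72 [0.4471 0.1419 0.08  ]
blue [ 356    0   73  155 7467] ((392.05841064453125, 76.8502197265625), (69.36453247070312, 153.24545288085938), 1.4441254138946533)
blue [ 248   27   67  159 8463] ((281.0, 106.0), (158.0, 66.0), 90.0)
```

```bash
python3 -m handwheel '[[1,0.5,0,0,0,0,4],[3,1.5,0,0,0,0,4],[5,2.5,0,0,0,0,4],[7,3.6,0,0,0,0,4],[9,4.6,0,0,0,0,4],[9,4.6,0,0,0,0,4],[9,4.6,0,0,0,0,4],[9,4.6,0,0,0,0,4]]'
python3 - <<'E'
from h import *
s=state();im=capture('wrist');cv2.imwrite('pics/w9.png',im);M=R.from_rotvec(s['tcp_rot']).as_matrix()
hsv=cv2.cvtColor(im,40); blue=cv2.inRange(hsv,(90,100,50),(112,255,255)); n,l,st,c=cv2.connectedComponentsWithStats(blue)
for k in range(1,n):
    if st[k,4]>300: print('blue',st[k])
g=cv2.cvtColor(im,6)
from collections import OrderedDict
for k in range(1,n):
    if st[k,4]>3000:
        x0,y0,w,h,_=st[k]
        for f in (.3,.4,.5,.6,.7):
            c0=int(x0+f*w); t=np.where(l[:,c0]==k)[0].min(); print(c0,t,[int(v) for v in g[max(0,t-40):t+8,c0-1:c0+2].mean(1)])
E
```

```text
t: 37.25
tcp_pos: [0.4779, 0.2363, 0.2297]
tcp_rot: [2.053, 2.378, -0.001]
force: [0.1, 0.0, -0.9]
width: 0.04
grip_force: 0.0
blue [ 305  104   71  150 7278]
blue [ 192  136   69  146 5827]
326 104 [175, 169, 164, 168, 173, 175, 176, 176, 176, 175, 175, 175, 175, 175, 164, 124, 84, 73, 78, 103, 132, 141, 142, 140, 140, 139, 138, 136, 120, 94, 90, 100, 106, 110, 122, 136, 130, 107, 63, 37, 54, 81, 93, 99, 95, 87, 84, 89]
333 104 [175, 175, 174, 170, 169, 174, 175, 175, 175, 175, 175, 176, 176, 175, 177, 175, 164, 105, 56, 80, 118, 138, 142, 140, 139, 140, 138, 136, 125, 97, 91, 109, 116, 117, 121, 133, 133, 115, 71, 39, 53, 77, 92, 93, 93, 85, 78, 83]
340 105 [174, 175, 174, 172, 168, 173, 175, 175, 175, 176, 175, 176, 175, 175, 174, 164, 124, 77, 73, 106, 133, 141, 140, 140, 139, 138, 137, 129, 107, 89, 103, 108, 109, 114, 128, 133, 121, 83, 41, 44, 69, 87, 93, 91, 87, 78, 89, 94]
347 105 [174, 173, 174, 174, 174, 175, 176, 176, 175, 176, 177, 174, 175, 174, 166, 140, 128, 129, 126, 125, 136, 140, 139, 139, 139, 138, 138, 133, 118, 94, 102, 115, 116, 117, 123, 134, 127, 99, 56, 39, 
[... 726 characters left out ...]
39 [105, 106, 104, 105, 104, 106, 104, 103, 103, 103, 101, 96, 80, 68, 64, 70, 81, 107, 131, 145, 148, 149, 147, 148, 153, 162, 155, 122, 100, 99, 94, 87, 82, 93, 121, 133, 120, 80, 41, 37, 56, 79, 112, 131, 135, 129, 115, 104]
233 138 [126, 127, 127, 127, 127, 126, 126, 126, 125, 125, 125, 120, 101, 71, 56, 55, 58, 75, 110, 138, 164, 183, 188, 190, 191, 193, 190, 174, 137, 115, 109, 100, 89, 83, 114, 164, 184, 174, 114, 44, 41, 60, 89, 118, 133, 135, 128, 116]
240 138 [125, 126, 125, 128, 127, 125, 124, 124, 122, 123, 122, 122, 120, 116, 119, 113, 98, 92, 111, 135, 140, 136, 135, 136, 138, 138, 136, 124, 114, 112, 110, 100, 86, 84, 107, 150, 157, 135, 84, 40, 45, 58, 74, 88, 94, 92, 86, 85]
```

```bash
python3 -m handwheel '[[-0.5,0,0,0,0,0,4],[-1.2,0,0,0,0,0,4],[-2,0,0,0,0,0,4],[-2.7,0,0,0,0,0,4],[-2.8,0,0,0,0,0,4],[-2.8,0,0,0,0,0,4],[-2.8,0,0,0,0,0,4],[-2.8,0,0,0,0,0,4]]'
python3 - <<'E'
from h import *
im=capture('wrist');cv2.imwrite('pics/w10.png',im)
def edges(im,cols,r0,r1):
    g=cv2.cvtColor(im,6).astype(float)
    for c in cols:
        v=g[r0:r1,c-1:c+2].mean(1); x=[]
        for i in range(len(v)-1):
            if (v[i]-112)*(v[i+1]-112)<0: x.append(round(r0+i+(112-v[i])/(v[i+1]-v[i]),1)*(1 if v[i+1]>v[i] else -1))
        print(c,[float(a) for a in x])
print('front now');edges(im,(208,212,216,230,234,238,242),70,115)
print('rear prev');edges(cv2.imread('pics/w9.png'),(322,326,340,350,354,358),70,115)
E
```

```text
t: 38.3
tcp_pos: [0.4822, 0.2098, 0.2297]
tcp_rot: [-2.05, -2.38, -0.0]
force: [-0.1, 1.5, -0.9]
width: 0.04
grip_force: 0.0
front now
208 [-79.9, 84.0, -93.2, 100.6, -103.3]
212 [-79.3, 84.0, -93.1, 100.6, -103.2]
216 [-79.6, 83.5, -93.0, 99.8, -103.1]
230 [-79.1, 83.3, -93.4, 95.4, -103.3]
234 [-79.4, 83.1, -93.3, 95.1, -103.4]
238 [-93.2, 95.3, -103.4]
242 [-78.4, 83.1, -93.0, 98.7, -102.3, 111.9]
rear prev
322 [-79.0, 83.3, -92.2, 98.1, -100.6]
326 [-79.3, 83.3, -92.3, 97.1, -100.8, 112.8]
340 [-81.3, 84.2, -92.8, 97.6, -101.3]
350 [-93.5, 95.9, -101.7]
354 [-80.5, 84.9, -93.5, 99.6, -102.0]
358 [-80.8, 85.3, -93.8, 99.8, -102.1]
```

```bash
for i in 1; do python3 -m handwheel '[[0,0,0,0,0,0,4],[0,0,0,0,0,0,4],[0,0,0,0,0,0,4],[0,0,0,0,0,0,4],[0,0,0,0,0,0,4],[0,0,0,0,0,0,4],[0,0,0,0,0,0,4],[0,0,0,0,0,0,4]]' | head -2; done
python3 - <<'E'
from h import *
s=state();im=capture('wrist');cv2.imwrite('pics/w11.png',im)
g0=cv2.cvtColor(cv2.imread('pics/w10.png'),6).astype(float);g=cv2.cvtColor(im,6).astype(float)
def gap(g,c):
    v=g[70:115,c-1:c+2].mean(1);x=[70+i+(112-v[i])/(v[i+1]-v[i]) for i in range(44) if v[i]>112>=v[i+1]];x=[a for a in x if a>88];return x[-1]-x[0]
for G in (g0,g): print(np.mean([gap(G,c) for c in (208,210,212,214,216,230,232,234,236,238)]))
# stud handle bar direction & slot direction
for t in ('stud_handle',):
    for r in masks_of(t,'wrist')[:3]: 
        m=r['mask'];print(r['box'],round(r['conf'],2))
M=R.from_rotvec(s['tcp_rot']).as_matrix();print('tool x yaw',np.degrees(np.arctan2(M[1,0],M[0,0])))
E
```

```text
t: 39.35
tcp_pos: [0.4823, 0.2095, 0.2297]
10.11637964037119
9.751557551848645
[241.2, 256.1, 251.3, 273.7] 0.41
tool x yaw 98.48009203728998
```

```bash
python3 -c "
from h import *
print(sign_off())"
```

```text
the job is handed in; nothing more can be done
None
```

I handed the job in at about 39 s: the tall stud is locked in the front slot after a quarter turn, holding the rack square against the stop pad at an estimated 5 N (inferred from image gaps, allowed 3 to 14 N), less than the half compression I pushed to because the grip seems to have eased about 1.3 mm as I let go; sign-off returned no verdict.

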